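# Hang the parts basket in the cleaning bath and slide it under the rim clamp

### The arm

A 6-joint arm with a two-finger parallel gripper is mounted at the origin on a cart in front of the work surface, level with it; the furniture and walls round the work are solid. World frame = base frame: x ahead of the robot, y to its left, z up, the work surface at z = 0. Lengths are in m, angles in rad, forces in N, time in s.
With the tool pointing down it reaches from about 0.25 to 0.775 m from the base axis. Payload 4 kg.
Tool frame: the origin (TCP) lies between the finger pads, 19 mm behind the fingertips; this is the grasp point; z points along the fingers, y is the line along which they close (so a half turn about z gives the same grasp; the last joint's range is limited). The gripper opens to 85 mm and grips with 20 to 120 N. Pads are 22 mm wide; open, the fingers measure 114 mm over their backs; the gripper's body (76 mm by 85 mm) begins 54 mm behind the grasp point. The pads swing forward as they close: fully open they stand 13 mm farther back than shut.
Start: joints at [-1.396, 0.087, 1.371, -0, 1.684, -0.103], TCP at [0.151, -0.529, 0.25] pointing down, gripper open.
Joint ranges: [-3.1, 3.1], [-0.76, 2.03], [0.27, 2.55], [-1.08, 4.22], [0.17, 2.65], [-2.57, 2.57]. Speed limits (rad/s): [2.79, 2.79, 3.14, 3.14, 3.14, 3.14].

### API

Orientations are given as a 3x3 rotation matrix whose columns are the frame's x, y, z axes.
In Python, from cell import bot, imaging gives the robot as it stands.
- The arm moves only by the shell command python3 -m crank 'ROWS' [FORCE]. ROWS is JSON, a list of rows, each a list of 7 numbers: the shift along the tool's x, y, z normalised to -1 to 1, where 1 is 0.4 m, then the turn, a rotation vector about the tool's x, y, z normalised to -1 to 1, where 1 is 360 degrees, then the closure, from -1 (fully open) to 1 (shut). A call has 1 to 10 rows; each row shifts and turns the commanded pose from where the row before left it, along the tool's axes as they then stand; what a row does not reach is not made up. A row lasts 1/12 s, in which the tool goes at most 41.7 mm and 7.16 degrees, less where a joint would pass 70% of its speed; a pose out of reach is approached as far as the arm can. A call with a number of a shift or a turn outside -1 to 1 is refused whole. A call with a gripper value outside its range is refused whole. The fingers move at their own pace and stop on an object; FORCE is the grip in N (left out, the last holds). Time passes only in rows, so rows that do not move let the fingers close. It gives the time, the measured TCP pose, the force, the opening and the grip force at its end, in the units of the state.
- bot.get_state(): the state, without advancing time (a new reading comes with each control period).
- imaging.get_image(name): name is "scene" or "top" or "wrist"; returns a dict with "frame" (480x640x3 uint8, red, green, blue), "depth" (480x640 float32, m along the optical axis (not along the pixel's ray), 0 where there is no reading), "intrinsics" (3x3 intrinsics, pixels), "distortion" ([k1, k2, p1, p2, k3] as OpenCV has them; the pictures are not rectified), "T" (4x4, takes a point from camera to world coordinates); the wrist camera has in their place "T_tool_cam" (4x4, takes a point from camera to tool coordinates, whose origin is the TCP and whose axes are the flange's). Camera axes: x right, y down, z forward; pixel columns grow to the right and rows downward; lengths in m; the calibration is good to about 2 mm. A picture is of the moment at which its call begins: read the wrist's pose just before it.
- bot.sign_off(): hands the job in; it is judged then, once.
The state is a dict: "clock": time; "joint_pos": joint angles; "joint_vel": joint speeds; "tau": joint torques, N m; "position": TCP position; "ee_rot": TCP orientation; "force": force on the tool from outside, world axes, zero at the start; "torque": the same for the moment, N m; "gripper_width": opening from 0.0 (shut) to 1.0 (fully open); "gripper_force": force on a finger pad.
Only numpy, scipy, OpenCV 4.12 (cv2) and the standard library are available. Lean on these libraries where they do the work, as an engineer would, in place of code of your own. Each camera call takes 0.05 s, during which the arm holds its last target. There are 200 camera calls.

### The job

Pick up the small steel parts basket by its black grip and hook its bent lip over the bare part of the bath's near rim, pressing it down gently but distinctly (about 8 N) so that it hangs inside the bath, fully down on the rim. Then, still hooked, slide it along the rim under the clamp's finger until it presses just as gently (about 6 N) against the clamp's stop bar, hold it there a moment, and let go so that it stays hanging there under the finger. Use a light hand throughout, never banging or forcing it, and do not disturb the bottle, film can and jar standing about.

Things in the scene. Friction and masses are not known exactly. Their poses are not given: they have to be found in the camera images.
- basket: Loose steel hook-on basket, 112 mm tall, 200 to 325 g. Origin: underside, middle plane of slot and grip, mid-body; z up, x from the hook to the basket's body, y along the lip. Body x 4 to 52, y +-40, z 0 to 40 mm. Hook y -40 to +60: back plate up to z 60, wall-side face at x +3.75; bridge z 57 to 60; bent lip, inner face x -3.75, 3 mm thick, down to z 43 and flared out below to z 40, x -9.
- basket_slot (a point): middle of the underside of the basket's bridge, (0, 0, 57) mm in its frame; it comes to lie on the rim. The slot here, between lip and back plate, is 7.5 mm wide and open downwards
- lip_end (a point): point at the +y end of the underside of the basket's bridge, (0, 60, 57) mm in its frame; this end of the hook goes under the clamp's finger and meets the stop bar
- grip (a point): middle of the basket's upright black grip, (0, 0, 92) mm in its frame: a block 12 mm thick in x, 36 mm wide in y, from z 68 to 112 of the basket; grasp from above, fingers closing along the basket's x, TCP here
- bath: Fixed cleaning bath: open empty steel tank, outer 150 (x) by 190 (y) mm, walls 4 mm thick, rim 95 mm above the bench, inner floor about 19 mm above it, in a grey plastic housing 166 by 206 mm and only 52 mm high. Origin under its centre on the bench; z up; -x is the near side (with the dial), on whose wall the basket is to hang with its body inside.
- rim_mid (a point): middle of the near wall's rim, on top of the wall at the middle of its 4 mm thickness, (-73, 0, 95) mm in the bath's frame; axes as the bath: y runs along the rim towards the clamp
- rim_clamp: Aluminium clamp fixed on the near rim, +y end; place varies. Origin: rim top, mid-wall, in its flat face that looks to -y; axes as the bath. Its finger, 18 mm wide, reaches 33 mm along -y, underside 5.8 mm above the rim (the 3 mm bridge passes only when down on the rim). Below it a 12 mm wide stop bar sticks out 1 to 19 mm along -y from the face, set anew each time, unmeasured: feel for it.
- dropper: bystander: small white dropper bottle with a black cap, 39 mm wide, 80 mm tall, origin under its centre
- film_can: bystander: black film can with a grey lid, 34 mm wide, 50 mm tall, origin under its centre
- jar: bystander: beige screw jar with a blue lid, 46 mm wide, 53 mm tall, origin under its centre
Not all that is in view belongs to the job. Leave any blue or turquoise look-alike of the basket alone.

How it is judged:
By the outcome, as a careful person would: the job done as asked, in the order asked, and still so for the second after the job is handed in, with the robot touching nothing.
It also fails if it takes over 61 s, if anything falls off the work surface, if the arm or the gripper's body presses on something with over 40 N, if the wrist force passes 120 N, or if a joint passes its speed limit or range.

## Working session

There is one attempt and no reset: what is moved stays moved. The work goes in short steps, Python scripts to look and compute and a shell command to move; the robot and the scene stay as the last step left them, time stands still between calls to the robot, and variables do not carry over. Pictures are saved under pics/ and viewed, at most 10 in all, crops included, and the job is handed in when it is done.

```bash
mkdir -p pics; ls; python3 - <<'E'
from cell import bot, imaging
import cv2,numpy as np
s=bot.get_state();print(s)
for n in ("scene","top"):
    im=imaging.get_image(n);np.savez(f"pics/{n}.npz",**im)
    cv2.imwrite(f"pics/{n}0.png",im["frame"][...,::-1]);print(n,im["intrinsics"],im["distortion"],im["T"])
E
```

```text
pics
{'clock': 0.0, 'joint_pos': array([-1.39607509e+00,  8.79776041e-02,  1.37230399e+00,  1.37630208e-05,
        1.68358934e+00, -1.03137678e-01]), 'joint_vel': array([-0.00044204, -0.00013722,  0.00074667, -0.00096287, -0.00040265,
       -0.00111874]), 'tau': array([ 4.49580648e-04, -3.51872098e+01, -3.13266599e+01,  3.11731731e-05,
        1.09475409e-02,  2.51425308e-05]), 'position': array([ 0.15076172, -0.52844893,  0.24880149]), 'ee_rot': array([[ 9.61644562e-01,  2.74298360e-01, -3.82575053e-04],
       [ 2.74298514e-01, -9.61641971e-01,  2.24597467e-03],
       [ 2.48166939e-04, -2.26476910e-03, -9.99997405e-01]]), 'force': array([-0.48994742,  0.91052221,  0.43498516]), 'torque': array([ 0.01289778, -0.01104431,  0.03623152]), 'gripper_force': 0.0, 'gripper_width': 0.9985755828535107}
scene [[557.37191664   0.         319.62710296]
 [  0.         557.37191664 236.16433939]
 [  0.           0.           1.        ]] [0.03169152 0.         0.         0.         0.        ] [[-0.59288895 -0.51120219  0.62221781 -0.17704279]
 [-0.80512251  0.36081155 -0.47073642  0.53479241]
 [ 0.01613812 -0.78005599 -0.62550157  0.72253046]
 [ 0.          0.          0.          1.        ]]
top [[590.57406559   0.         321.03854466]
 [  0.         590.57406559 235.90235485]
 [  0.           0.           1.        ]] [-0.01429443  0.          0.          0.          0.        ] [[ 0.00526536 -0.9823229   0.18712025  0.27542957]
 [-0.99997064 -0.00413063  0.0064536   0.04736185]
 [-0.0055666  -0.18714874 -0.98231582  1.11737384]
 [ 0.          0.          0.          1.        ]]
```

View pics/top0.png

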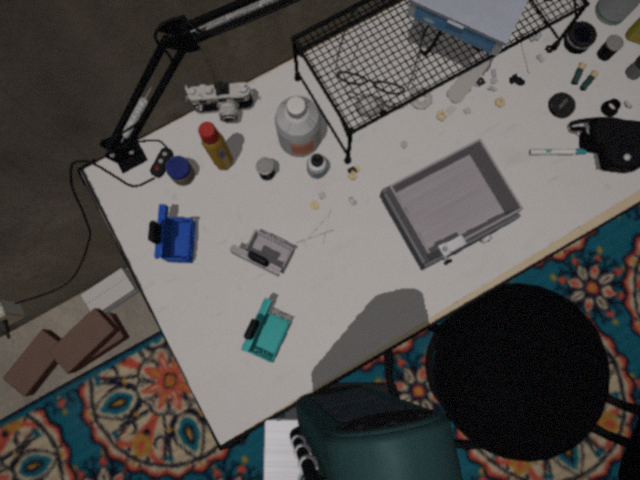

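View pics/scene0.png

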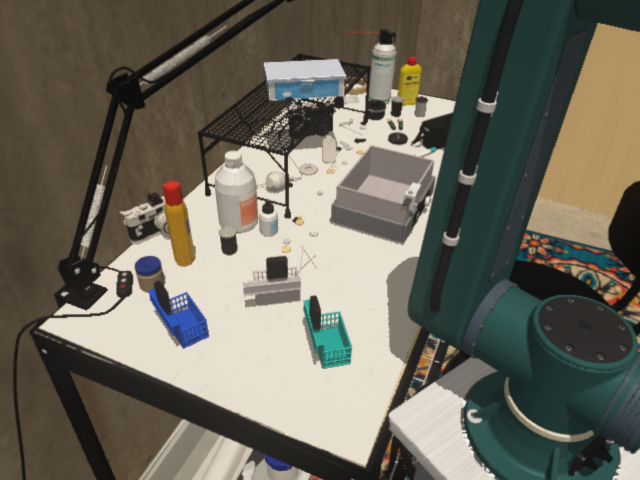

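The baskets in the top view are blue at (172,237), turquoise at (268,330) and steel grey with a black grip at (265,252). The steel one fits the description. The bath is at (452,205), with the clamp near (452,247) and the dial at (447,262). I'll confirm in an enlarged crop.

```bash
cat > h.py <<'E'
import numpy as np,cv2
def ray(im,T,u,v):
    p=cv2.undistortPoints(np.array([[[u,v]]],float),im["intrinsics"],im["distortion"])[0,0]
    return T[:3,:3]@np.r_[p,1],T[:3,3]
def atz(im,T,u,v,z):
    d,o=ray(im,T,u,v); return o+d*(z-o[2])/d[2]
def atd(im,T,u,v):
    d,o=ray(im,T,u,v); return o+d*im["depth"][int(v),int(u)]
E
python3 - <<'E'
import numpy as np,cv2
from h import *
im=dict(np.load("pics/top.npz"));f=im["frame"][...,::-1]
a=cv2.resize(f[222:282,222:302],None,fx=7,fy=7,interpolation=cv2.INTER_CUBIC)
b=cv2.resize(f[135:275,375:530],None,fx=4,fy=4,interpolation=cv2.INTER_CUBIC)
b=b[:, :]
c=np.zeros((600,800,3),np.uint8)
cv2.imwrite("pics/a.png",a);cv2.imwrite("pics/b.png",b)
# height maps
T=im["T"];v,u=np.mgrid[0:480,0:640]
p=cv2.undistortPoints(np.stack([u,v],-1).reshape(-1,1,2).astype(float),im["intrinsics"],im["distortion"]).reshape(-1,2)
P=(np.c_[p,np.ones(len(p))]*im["depth"].reshape(-1,1))@T[:3,:3].T+T[:3,3];P=P.reshape(480,640,3);np.save("pics/P.npy",P)
g=P[225:280,225:300].reshape(-1,3)
for lo,hi in((.1,.125),(.05,.063),(.03,.045)):
    q=g[(g[:,2]>lo)&(g[:,2]<hi)]
    if len(q)>4: print(lo,len(q),q.mean(0),cv2.minAreaRect((q[:,:2]*1000).astype(np.float32)))
g=P[135:275,375:530].reshape(-1,3)
for lo,hi in((.088,.099),(.099,.14),(.045,.058)):
    q=g[(g[:,2]>lo)&(g[:,2]<hi)]
    if len(q)>4: print(lo,len(q),q.mean(0),cv2.minAreaRect((q[:,:2]*1000).astype(np.float32)))
E
```

```text
0.1 148 [0.42925173 0.16297301 0.11068403] ((430.1158752441406, 163.79783630371094), (35.37117004394531, 12.03597354888916), 63.2418212890625)
0.05 267 [0.43509713 0.17599681 0.05957451] ((434.5000915527344, 173.1760711669922), (99.62516784667969, 13.354750633239746), 63.73769760131836)
0.03 224 [0.45625911 0.15284887 0.04080172] ((454.2346496582031, 162.76084899902344), (100.14517211914062, 60.17830276489258), 63.810523986816406)
0.088 1017 [ 0.55047141 -0.18790271  0.09417183] ((533.6267700195312, -188.25149536132812), (172.29153442382812, 195.5914306640625), 28.397415161132812)
0.099 390 [ 0.45166029 -0.16628346  0.10531701] ((530.8435668945312, -189.0387420654297), (147.2764129638672, 188.9488525390625), 25.89689826965332)
0.045 1201 [ 0.51654321 -0.17701805  0.0514558 ] ((541.3602294921875, -185.275634765625), (166.0867919921875, 204.41815185546875), 27.865848541259766)
```

View pics/a.png

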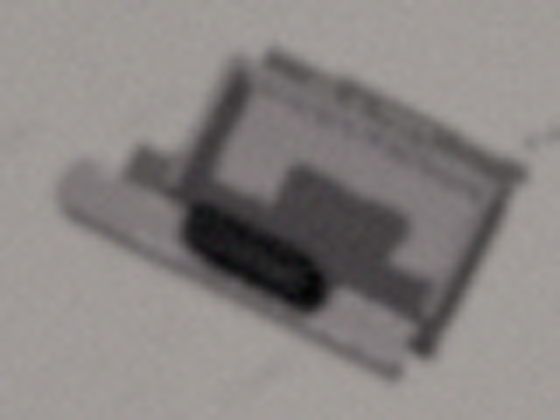

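View pics/b.png

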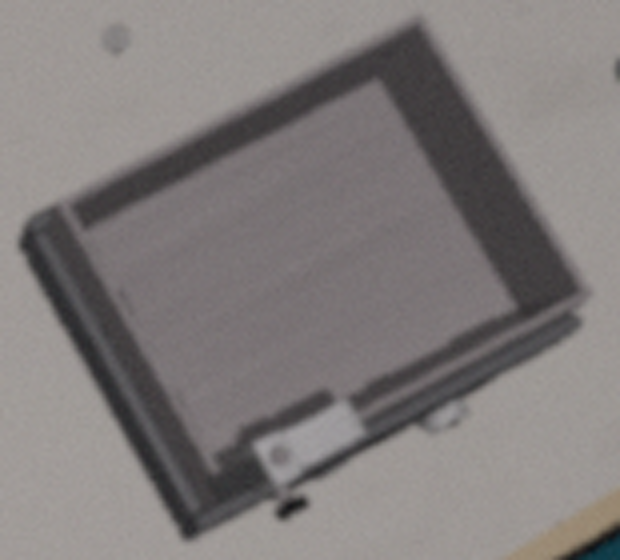

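The crop confirms the plain steel basket. Its black grip is at about (258,257) and the long end of its lip is at about (232,249), pointing up-left. The second crop shows the bath with the clamp at about (452,247) and bare rim to its right.

```bash
python3 - <<'E'
import numpy as np,cv2
from h import *
from cell import imaging
w=imaging.get_image("wrist");print(w["T_tool_cam"],w["intrinsics"],w["distortion"])
im=dict(np.load("pics/top.npz"));T=im["T"];P=np.load("pics/P.npy")
a=np.radians(27.9);R=np.array([[np.cos(a),-np.sin(a)],[np.sin(a),np.cos(a)]]);c=np.array([.5414,-.1853])
for n,x,y,z in(("near left corner",190,535,.052),("near right outer rim",590,298,.095),("rim pt",450,361,.095),("rim pt2",540,322,.095),("far left",65,207,.095),("far right",420,22,.095),
 ("finger tip near",368,432,.105),("fingertip far",342,400,.105),("left far",255,440,.105),("left near",277,487,.105)):
    p=atz(im,T,375+x/4,135+y/4,z);print(n,p[:2].round(4),((p[:2]-c)@R*1000).round(1))
q=P[180:275,425:530].reshape(-1,3);b=(q[:,:2]-c)@R
m=(b[:,0]<-.06)&(b[:,0]>-.09)
for y in np.arange(-.1,.1,.01):
    k=m&(abs(b[:,1]-y)<.005)&(q[:,2]>.085);
    if k.any(): print(round(y,3),k.sum(),b[k,0].mean().round(4),q[k,2].max().round(4),np.median(q[k,2]).round(4))
E
```

```text
[[ 4.11890754e-04 -9.61102507e-01 -2.76191602e-01  6.99420422e-02]
 [ 9.99999908e-01  4.29627685e-04 -3.71311019e-06 -1.13567453e-03]
 [ 1.22228238e-04 -2.76191575e-01  9.61102596e-01 -1.23158609e-01]
 [ 0.00000000e+00  0.00000000e+00  0.00000000e+00  1.00000000e+00]] [[340.85785621   0.         317.55474386]
 [  0.         340.85785621 247.24138522]
 [  0.           0.           1.        ]] [-0.03322219  0.          0.          0.          0.        ]
near left corner [ 0.4184 -0.1302] [-82.9 106.2]
near right outer rim [ 0.5194 -0.3037] [-74.8 -94.3]
rim pt [ 0.4906 -0.2401] [-70.5 -24.6]
rim pt2 [ 0.5084 -0.2808] [-73.8 -69. ]
far left [ 0.5603 -0.0711] [70.1 92.1]
far right [ 0.648 -0.234] [ 71.4 -92.9]
finger tip near [ 0.4568 -0.2001] [-81.7  26.6]
fingertip far [ 0.4709 -0.1893] [-64.2  29.5]
left far [ 0.453  -0.1508] [-61.9  71.9]
left near [ 0.4324 -0.1596] [-84.3  73.7]
-0.1 6 -0.0645 0.0948 0.094
-0.09 29 -0.0674 0.0996 0.0949
-0.08 14 -0.0713 0.099 0.0951
-0.07 16 -0.0709 0.0984 0.0953
-0.06 13 -0.071 0.0993 0.0948
-0.05 13 -0.0713 0.0978 0.094
-0.04 15 -0.0713 0.0978 0.096
-0.03 13 -0.071 0.098 0.0945
-0.02 14 -0.0715 0.0999 0.0953
-0.01 14 -0.0714 0.0988 0.0952
-0.0 16 -0.0714 0.0984 0.0948
0.01 14 -0.0714 0.0986 0.0952
0.02 13 -0.0715 0.0987 0.0946
0.03 44 -0.0714 0.1083 0.1057
0.04 56 -0.0712 0.1095 0.1059
0.05 59 -0.0717 0.1096 0.1063
0.06 62 -0.0714 0.1135 0.1061
0.07 107 -0.0742 0.116 0.1066
0.08 46 -0.0718 0.1091 0.0999
0.09 52 -0.0696 0.1041 0.0996
```

```bash
python3 -m crank '[[0.0573,-0.0736,0,0,0,0,-1],[0.0573,-0.0736,0,0,0,0,-1],[0.0573,-0.0736,0,0,0,0,-1],[0.0573,-0.0736,0,0,0,0,-1],[0.0573,-0.0736,0,0,0,0,-1],[0.0573,-0.0736,0,0,0,0,-1],[0.0573,-0.0736,0,0,0,0,-1],[0.0573,-0.0736,0,0,0,0,-1],[0.0573,-0.0736,0,0,0,0,-1],[0.0573,-0.0736,0,0,0,0,-1]]' 40 >/dev/null
python3 -m crank '[[0.0573,-0.0736,0,0,0,0,-1],[0.0573,-0.0736,0,0,0,0,-1],[0.0573,-0.0736,0,0,0,0,-1],[0.0573,-0.0736,0,0,0,0,-1],[0.0573,-0.0736,0,0,0,0,-1],[0.0573,-0.0736,0,0,0,0,-1],[0.0573,-0.0736,0,0,0,0,-1],[0.0573,-0.0736,0,0,0,0,-1],[0.0573,-0.0736,0,0,0,0,-1],[0.0573,-0.0736,0,0,0,0,-1]]' >/dev/null
python3 -m crank '[[0,0,0,0,0,-0.019,-1],[0,0,0,0,0,-0.019,-1],[0,0,0,0,0,-0.019,-1],[0,0,0,0,0,-0.019,-1],[0,0,0,0,0,-0.019,-1],[0,0,0,0,0,-0.019,-1],[0,0,0,0,0,-0.019,-1],[0,0,0,0,0,0,-1],[0,0,0,0,0,0,-1]]'
cat >> h.py <<'E'
def wrist(name,box=None,f=1):
    from cell import bot,imaging
    s=bot.get_state();w=imaging.get_image("wrist")
    M=np.eye(4);M[:3,:3]=s["ee_rot"];M[:3,3]=s["position"]
    w["T"]=M@w["T_tool_cam"];np.savez(f"pics/{name}.npz",**w)
    x0,y0,x1,y1=box or (0,0,640,480)
    cv2.imwrite(f"pics/{name}.png",cv2.resize(w["frame"][y0:y1,x0:x1,::-1],None,fx=f,fy=f,interpolation=cv2.INTER_CUBIC))
    return s,w
E
python3 - <<'E'
from h import *
s,w=wrist("w1");P=[]
T=w["T"];v,u=np.mgrid[0:480,0:640]
p=cv2.undistortPoints(np.stack([u,v],-1).reshape(-1,1,2).astype(float),w["intrinsics"],w["distortion"]).reshape(-1,2)
P=(np.c_[p,np.ones(len(p))]*w["depth"].reshape(-1,1))@T[:3,:3].T+T[:3,3]
n=np.linalg.norm(P[:,:2]-[.43,.164],axis=1)<.09
for lo,hi in((.1,.125),(.052,.065)):
    q=P[n&(P[:,2]>lo)&(P[:,2]<hi)&(w["depth"].ravel()>0)]
    if len(q)>4: print(lo,len(q),q.mean(0),cv2.minAreaRect((q[:,:2]*1000).astype(np.float32)))
E
```

```text
clock: 2.57
position: [0.43, 0.163, 0.2497]
ee_rot: [[0.444, 0.896, -0.001], [0.896, -0.444, -0.0], [-0.0, -0.0, -1.0]]
force: [0.7, 0.7, 0.5]
gripper_width: 0.999
gripper_force: 0.0
0.1 646 [0.43076757 0.16960382 0.11012804] ((430.0892333984375, 168.8083953857422), (35.37263488769531, 11.920340538024902), 63.88310241699219)
0.052 1249 [0.4143355  0.18311035 0.05900648] ((411.5876159667969, 166.23143005371094), (137.2053680419922, 69.52989959716797), 26.312074661254883)
```

View pics/w1.png

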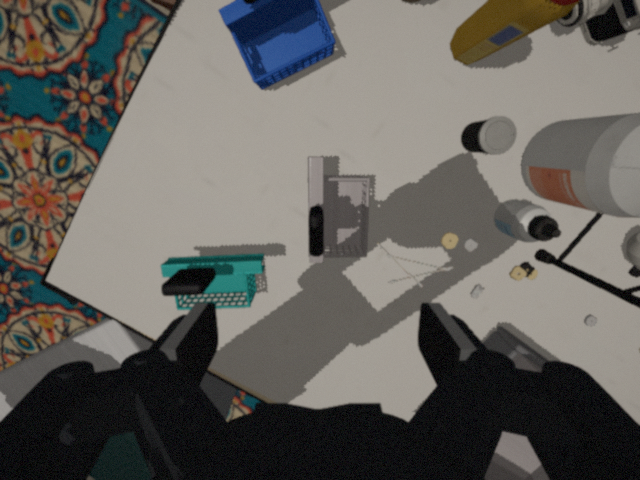

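The picture shows the open fingers straddling the steel basket. Its black grip is at (316,230), its lip runs up to (316,158), and the turquoise one is well clear to the left at (205,282).

```bash
python3 -m crank '[[0.0075,-0.0035,0.055,0,0,0,-1],[0,0,0.055,0,0,0,-1],[0,0,0.055,0,0,0,-1],[0,0,0.055,0,0,0,-1],[0,0,0.055,0,0,0,-1],[0,0,0.055,0,0,0,-1],[0,0,0.0215,0,0,0,-1],[0,0,0.0215,0,0,0,-1],[0,0,0.0215,0,0,0,-1],[0,0,0,0,0,0,-1]]' 40
python3 -m crank '[[0,0,0,0,0,0,0],[0,0,0,0,0,0,0.3],[0,0,0,0,0,0,0.5],[0,0,0,0,0,0,0.6],[0,0,0,0,0,0,0.7],[0,0,0,0,0,0,0.8],[0,0,0,0,0,0,0.9],[0,0,0,0,0,0,1],[0,0,0,0,0,0,1],[0,0,0,0,0,0,1]]' 40
python3 -m crank '[[0,0,0,0,0,0,1],[0,0,0,0,0,0,1]]'
```

```text
clock: 3.45
position: [0.4297, 0.1662, 0.0912]
ee_rot: [[0.442, 0.897, -0.002], [0.897, -0.442, -0.001], [-0.001, -0.001, -1.0]]
force: [-0.2, -0.6, -0.5]
gripper_width: 0.995
gripper_force: 0.0
clock: 4.28
position: [0.4303, 0.1664, 0.0925]
ee_rot: [[0.442, 0.897, 0.0], [0.897, -0.442, 0.0], [0.0, 0.0, -1.0]]
force: [-1.8, -0.2, 2.1]
gripper_width: 0.136
gripper_force: 43.3
clock: 4.45
position: [0.4304, 0.1664, 0.0925]
ee_rot: [[0.442, 0.897, 0.0], [0.897, -0.442, 0.0], [0.0, 0.0, -1.0]]
force: [-1.1, 0.4, 3.8]
gripper_width: 0.132
gripper_force: 43.4
```

```bash
python3 -m crank '[[0,0,-0.01,0,0,0,1],[0,0,-0.03,0,0,0,1],[0,0,-0.05,0,0,0,1],[0,0,-0.05,0,0,0,1],[0,0,-0.05,0,0,0,1],[0,0,-0.05,0,0,0,1],[0,0,-0.05,0,0,0,1],[0,0,-0.05,0,0,0,1],[0,0,-0.03,0,0,0,1],[0,0,0,0,0,0,1]]'
python3 -m crank '[[0,0,0,0,0,-0.0094,1],[0,0,0,0,0,-0.0188,1],[0,0,0,0,0,-0.0188,1],[0,0,0,0,0,-0.0188,1],[0,0,0,0,0,-0.0188,1],[0,0,0,0,0,-0.0188,1],[0,0,0,0,0,-0.0188,1],[0,0,0,0,0,-0.0188,1],[0,0,0,0,0,-0.0094,1],[0,0,0,0,0,0,1]]' >/dev/null
python3 -m crank '[[-0.02,-0.007,0,0,0,0,1],[-0.0434,-0.0147,0,0,0,0,1],[-0.0634,-0.0217,0,0,0,0,1],[-0.0634,-0.0217,0,0,0,0,1],[-0.0634,-0.0217,0,0,0,0,1],[-0.0634,-0.0217,0,0,0,0,1],[-0.0634,-0.0217,0,0,0,0,1],[-0.0634,-0.0217,0,0,0,0,1],[-0.0634,-0.0217,0,0,0,0,1],[-0.0634,-0.0217,0,0,0,0,1]]' >/dev/null
python3 -m crank '[[-0.0634,-0.0217,0,0,0,0,1],[-0.0634,-0.0217,0,0,0,0,1],[-0.0634,-0.0217,0,0,0,0,1],[-0.0634,-0.0217,0,0,0,0,1],[-0.0634,-0.0217,0,0,0,0,1],[-0.0634,-0.0217,0,0,0,0,1],[-0.0434,-0.0147,0,0,0,0,1],[-0.02,-0.007,0,0,0,0,1],[0,0,0,0,0,0,1],[0,0,0,0,0,0,1]]'
python3 -c "
from h import *
s,w=wrist('w2');print(s['position'],s['ee_rot'],s['force'],s['torque'])"
```

```text
clock: 5.28
position: [0.4315, 0.1665, 0.2429]
ee_rot: [[0.442, 0.897, 0.005], [0.897, -0.442, 0.001], [0.003, 0.004, -1.0]]
force: [0.4, 0.3, -2.5]
gripper_width: 0.133
gripper_force: 42.8
clock: 7.78
position: [0.4972, -0.257, 0.2395]
ee_rot: [[-0.468, 0.884, -0.001], [0.884, 0.468, 0.002], [0.002, -0.001, -1.0]]
force: [0.4, 0.1, -2.1]
gripper_width: 0.137
gripper_force: 42.7
[ 0.49721548 -0.25696188  0.23945314] [[-4.67533031e-01  8.83974523e-01 -1.38161537e-03]
 [ 8.83973343e-01  4.67534798e-01  1.53037544e-03]
 [ 1.99876616e-03 -5.05810083e-04 -9.99997875e-01]] [ 0.42214074  0.0777957  -2.09341065] [-0.07002939  0.02802668  0.03883003]
```

View pics/w2.png

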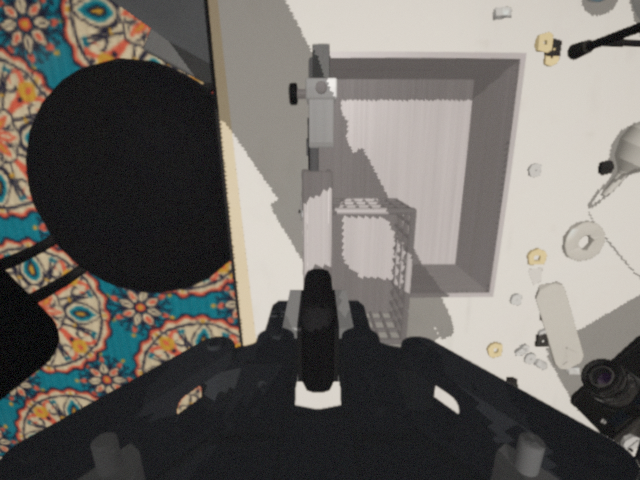

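The wrist view shows the basket's hook ending at (318,172). The rim strip shows at (314,158), and the clamp finger spans (320,95)–(320,145). I'll enlarge it.

```bash
python3 - <<'E'
from h import *
im=dict(np.load("pics/w2.npz"));f=im["frame"][30:210,280:370,::-1]
# bridge z: 92.5-60 below tcp -> world
T=im["T"];cv2.imwrite("pics/w2c.png",cv2.resize(np.ascontiguousarray(f),None,fx=3.3*2,fy=3.3,interpolation=cv2.INTER_CUBIC))
E
```

```text
(no output)
```

View pics/w2c.png

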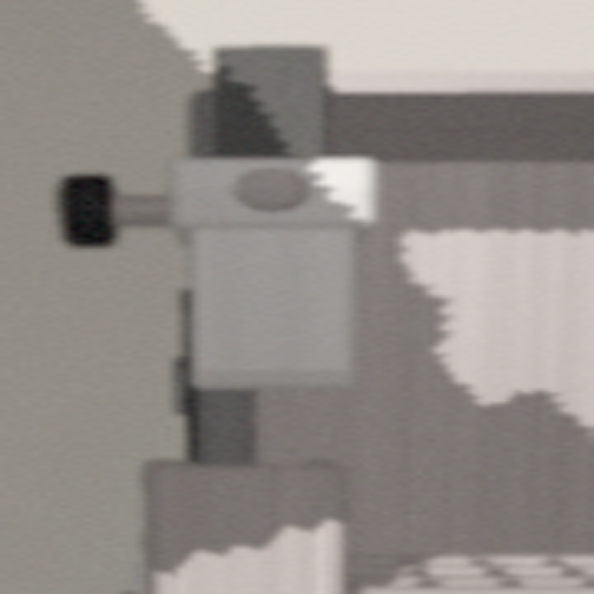

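```bash
python3 - <<'E'
from h import *
im=dict(np.load("pics/w2.npz"));T=im["T"]
Rt=T[:3,:3]@im["T_tool_cam"][:3,:3].T;o=T[:3,3]-Rt@im["T_tool_cam"][:3,3]
for v in (50,70,110,130,152,160,166,180,200):
    print(v)
    for u in range(300,340,2):
        p=atd(im,T,u,v);t=Rt.T@(p-o);print((u,*(t[:2]*1000).round(1),(p[2]*1000).round(0)),end=" ")
    print()
E
```

```text
50
(300, np.float64(164.5), np.float64(-16.9), np.float64(-3.0)) (302, np.float64(164.0), np.float64(-14.8), np.float64(-1.0)) (304, np.float64(163.9), np.float64(-12.9), np.float64(-0.0)) (306, np.float64(71.4), np.float64(-0.1), np.float64(363.0)) (308, np.float64(164.5), np.float64(-9.1), np.float64(-3.0)) (310, np.float64(164.0), np.float64(-7.1), np.float64(-1.0)) (312, np.float64(138.3), np.float64(-3.8), np.float64(100.0)) (314, np.float64(138.8), np.float64(-2.4), np.float64(98.0)) (316, np.float64(138.8), np.float64(-1.0), np.float64(98.0)) (318, np.float64(138.3), np.float64(0.4), np.float64(100.0)) (320, np.float64(138.5), np.float64(1.8), np.float64(99.0)) (322, np.float64(138.4), np.float64(3.2), np.float64(100.0)) (324, np.float64(138.5), np.float64(4.6), np.float64(99.0)) (326, np.float64(138.4), np.float64(5.9), np.float64(100.0)) (328, np.float64(138.5), np.float64(7.3), np.float64(99.0)) (330, np.float64(164.0), np.float64(12.1), np.float64(-1.0)) (332, np.float64(164.2), np.float64(14.0), np.float64(-2.0)) (334, np.float64(164.1), np.float64(15.9), np.float64(-1.0)
[... 9127 characters left out ...]
 np.float64(-0.7), np.float64(206.0)) (318, np.float64(48.9), np.float64(0.2), np.float64(206.0)) (320, np.float64(49.0), np.float64(1.2), np.float64(207.0)) (322, np.float64(49.0), np.float64(2.1), np.float64(206.0)) (324, np.float64(49.0), np.float64(3.0), np.float64(207.0)) (326, np.float64(48.9), np.float64(3.9), np.float64(206.0)) (328, np.float64(48.9), np.float64(4.9), np.float64(206.0)) (330, np.float64(49.0), np.float64(5.7), np.float64(207.0)) (332, np.float64(48.9), np.float64(6.7), np.float64(206.0)) (334, np.float64(40.8), np.float64(10.4), np.float64(149.0)) (336, np.float64(40.6), np.float64(11.7), np.float64(148.0)) (338, np.float64(40.8), np.float64(12.9), np.float64(149.0))
```

Relative to the tool, the slot is at y≈0.1 mm and the rim centre at y≈+2.8 mm. The lip end is about 15 mm short of the finger. I'll offset inward and descend until the flare is just above the rim, then look again.

```bash
python3 -m crank '[[0.005,0.005,0,0,0,0,1],[0.005,0.005,0,0,0,0,1],[0,0,0.025,0,0,0,1],[0,0,0.025,0,0,0,1],[0,0,0.025,0,0,0,1],[0,0,0.025,0,0,0,1],[0,0,0.025,0,0,0,1],[0,0,0.025,0,0,0,1],[0,0,0.025,0,0,0,1],[0,0,0,0,0,0,1]]'
python3 -m crank '[[0,0,0.015,0,0,0,1],[0,0,0.015,0,0,0,1],[0,0,0.01,0,0,0,1],[0,0,0.01,0,0,0,1],[0,0,0,0,0,0,1],[0,0,0,0,0,0,1]]'
python3 - <<'E'
from h import *
s,im=wrist('w3',(270,110,370,260),4);print(s['position'],s['force'],s['torque'])
T=im["T"]
Rt=T[:3,:3]@im["T_tool_cam"][:3,:3].T;o=T[:3,3]-Rt@im["T_tool_cam"][:3,3]
for v in range(100,170,10):
    print(v,end=': ')
    for u in range(304,334,1):
        p=atd(im,T,u,v);t=Rt.T@(p-o);print(u,t[0].__mul__(1000).round(0).astype(int),float((t[1]*1000).round(1)),int(p[2]*1000),end=" | ")
    print()
E
```

```text
clock: 8.67
position: [0.498, -0.2511, 0.1668]
ee_rot: [[-0.468, 0.884, -0.005], [0.884, 0.468, 0.003], [0.005, -0.003, -1.0]]
force: [-0.5, 0.3, -3.3]
gripper_width: 0.131
gripper_force: 42.7
clock: 9.17
position: [0.4993, -0.2518, 0.1501]
ee_rot: [[-0.469, 0.883, -0.0], [0.883, 0.469, 0.0], [0.0, -0.0, -1.0]]
force: [0.7, -0.3, -2.1]
gripper_width: 0.135
gripper_force: 42.7
[ 0.49930859 -0.25177927  0.15007539] [ 0.65916987 -0.31254073 -2.11142133] [-0.02269121  0.00869344  0.02766392]
100: 304 93 -6.2 105 | 305 93 -5.8 103 | 306 93 -5.3 104 | 307 94 -4.8 103 | 308 93 -4.3 106 | 309 93 -3.9 105 | 310 93 -3.4 105 | 311 93 -3.0 105 | 312 93 -2.5 104 | 313 93 -2.1 105 | 314 94 -1.6 103 | 315 93 -1.1 104 | 316 93 -0.7 104 | 317 93 -0.2 104 | 318 93 0.2 104 | 319 93 0.7 104 | 320 93 1.2 105 | 321 93 1.6 104 | 322 93 2.1 105 | 323 93 2.5 104 | 324 93 3.0 104 | 325 93 3.5 104 | 326 93 3.9 105 | 327 94 4.4 103 | 328 93 4.8 105 | 329 93 5.3 105 | 330 94 5.8 103 | 331 94 6.3 103 | 332 93 6.7 104 | 333 93 7.2 104 | 
110: 304 89 -6.2 105 | 305 89 -5.8 104 | 306 89 -5.3 104 | 307 89 -4.9 104 | 
[... 2373 characters left out ...]
1 2.1 106 | 323 71 2.6 105 | 324 71 3.1 105 | 325 71 3.6 106 | 326 71 4.0 106 | 327 71 4.5 104 | 328 71 5.0 106 | 329 71 5.5 105 | 330 71 5.9 106 | 331 71 6.4 106 | 332 71 6.9 106 | 333 71 11.3 17 | 
160: 304 65 -8.5 51 | 305 65 -7.9 51 | 306 65 -7.2 52 | 307 65 -6.6 51 | 308 65 -6.0 50 | 309 65 -5.4 50 | 310 65 -4.7 49 | 311 66 -3.3 94 | 312 66 -2.8 93 | 313 66 -2.3 93 | 314 66 -1.8 94 | 315 66 -1.3 94 | 316 66 -0.7 94 | 317 66 -0.2 94 | 318 66 0.3 92 | 319 64 1.2 17 | 320 64 1.9 16 | 321 64 2.6 17 | 322 64 3.3 16 | 323 64 4.1 17 | 324 64 4.8 17 | 325 64 5.5 18 | 326 64 6.2 17 | 327 64 7.0 16 | 328 64 7.7 17 | 329 64 8.4 18 | 330 64 9.1 18 | 331 64 9.9 16 | 332 64 10.7 15 | 333 64 11.4 17 |
```

View pics/w3.png

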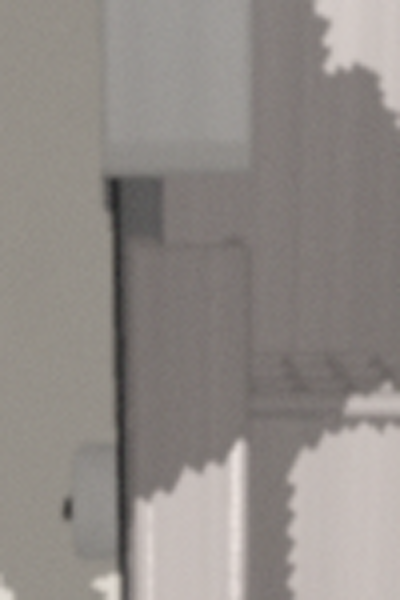

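The close view shows the rim under the lip at (307,165), with its centre at tool y≈-1.5 mm against the slot at about 0.1 mm. I'll correct by -1.4 mm and go down into the slot.

```bash
python3 -m crank '[[0,-0.0035,0,0,0,0,1],[0,0,0.005,0,0,0,1],[0,0,0.005,0,0,0,1],[0,0,0.005,0,0,0,1],[0,0,0,0,0,0,1]]'
python3 -m crank '[[0,0,0.005,0,0,0,1],[0,0,0.005,0,0,0,1],[0,0,0.005,0,0,0,1],[0,0,0.004,0,0,0,1],[0,0,0,0,0,0,1],[0,0,0,0,0,0,1]]'
```

```text
clock: 9.63
position: [0.4978, -0.2523, 0.1435]
ee_rot: [[-0.469, 0.883, -0.001], [0.883, 0.469, 0.001], [0.001, -0.001, -1.0]]
force: [0.1, -0.5, -2.5]
gripper_width: 0.135
gripper_force: 42.7
clock: 10.13
position: [0.498, -0.2524, 0.1364]
ee_rot: [[-0.469, 0.883, -0.0], [0.883, 0.469, 0.0], [0.0, -0.0, -1.0]]
force: [-0.5, 0.0, -2.9]
gripper_width: 0.138
gripper_force: 42.7
```

```bash
python3 -m crank '[[0,0,0.003,0,0,0,1],[0,0,0.003,0,0,0,1],[0,0,0.002,0,0,0,1],[0,0,0,0,0,0,1],[0,0,0,0,0,0,1]]'
python3 -m crank '[[0,0,0.001,0,0,0,1],[0,0,0.001,0,0,0,1],[0,0,0,0,0,0,1]]'
python3 -m crank '[[0,0,0.001,0,0,0,1],[0,0,0,0,0,0,1]]'
```

```text
clock: 10.55
position: [0.4981, -0.2524, 0.1333]
ee_rot: [[-0.469, 0.883, -0.0], [0.883, 0.469, 0.0], [0.0, -0.0, -1.0]]
force: [0.3, -0.6, -1.5]
gripper_width: 0.137
gripper_force: 42.7
clock: 10.8
position: [0.4981, -0.2525, 0.1326]
ee_rot: [[-0.469, 0.883, -0.0], [0.883, 0.469, -0.0], [-0.0, -0.0, -1.0]]
force: [0.2, 0.4, -2.3]
gripper_width: 0.133
gripper_force: 42.7
clock: 10.97
position: [0.4981, -0.2525, 0.1322]
ee_rot: [[-0.469, 0.883, -0.0], [0.883, 0.469, -0.0], [-0.0, -0.0, -1.0]]
force: [-0.5, 0.1, -2.9]
gripper_width: 0.134
gripper_force: 42.7
```

```bash
python3 -m crank '[[0,0,0.001,0,0,0,1],[0,0,0.001,0,0,0,1],[0,0,0,0,0,0,1]]'
python3 -m crank '[[0,0,0.001,0,0,0,1],[0,0,0,0,0,0,1]]'
python3 -m crank '[[0,0,0.001,0,0,0,1],[0,0,0,0,0,0,1]]'
```

```text
clock: 11.22
position: [0.4981, -0.2524, 0.1313]
ee_rot: [[-0.469, 0.883, -0.0], [0.883, 0.469, 0.0], [0.0, -0.0, -1.0]]
force: [1.2, -1.0, -2.2]
gripper_width: 0.134
gripper_force: 42.7
clock: 11.38
position: [0.4981, -0.2525, 0.1309]
ee_rot: [[-0.469, 0.883, -0.0], [0.883, 0.469, -0.0], [-0.0, -0.0, -1.0]]
force: [-0.2, -0.0, -2.1]
gripper_width: 0.13
gripper_force: 42.7
clock: 11.55
position: [0.4981, -0.2525, 0.1305]
ee_rot: [[-0.469, 0.883, -0.0], [0.883, 0.469, -0.0], [0.0, -0.0, -1.0]]
force: [1.2, -0.7, -2.5]
gripper_width: 0.133
gripper_force: 42.7
```

```bash
python3 -m crank '[[0,0,0.001,0,0,0,1],[0,0,0,0,0,0,1]]'
python3 -m crank '[[0,0,0.001,0,0,0,1],[0,0,0,0,0,0,1]]'
```

```text
clock: 11.72
position: [0.4981, -0.2525, 0.1305]
ee_rot: [[-0.469, 0.883, 0.0], [0.883, 0.469, -0.0], [-0.0, -0.0, -1.0]]
force: [-1.4, 0.3, -0.3]
gripper_width: 0.135
gripper_force: 43.1
clock: 11.88
position: [0.4981, -0.2524, 0.1305]
ee_rot: [[-0.469, 0.883, 0.0], [0.883, 0.469, -0.0], [-0.0, 0.0, -1.0]]
force: [-1.5, 1.6, 0.2]
gripper_width: 0.136
gripper_force: 43.3
```

```bash
python3 -m crank '[[0,0,0.001,0,0,0,1],[0,0,0,0,0,0,1]]'
python3 -m crank '[[0,0,0.001,0,0,0,1],[0,0,0,0,0,0,1],[0,0,0,0,0,0,1]]'
```

```text
clock: 12.05
position: [0.4981, -0.2525, 0.1304]
ee_rot: [[-0.469, 0.883, 0.0], [0.883, 0.469, -0.0], [-0.001, 0.0, -1.0]]
force: [-2.9, 1.6, 4.9]
gripper_width: 0.134
gripper_force: 43.8
clock: 12.3
position: [0.4981, -0.2525, 0.1305]
ee_rot: [[-0.469, 0.883, 0.001], [0.883, 0.469, -0.001], [-0.001, 0.0, -1.0]]
force: [-4.8, 2.1, 6.6]
gripper_width: 0.139
gripper_force: 44.1
```

```bash
python3 -m crank '[[0,0,0,0,0,0,1],[0,0,0,0,0,0,1],[0,0,0,0,0,0,1]]'
python3 -m crank '[[0,0,-0.001,0,0,0,1],[0,0,-0.001,0,0,0,1],[0,0,0,0,0,0,1]]'
python3 -m crank '[[0,0,0,0,0,0,1]]'
```

```text
clock: 12.55
position: [0.4981, -0.2525, 0.1305]
ee_rot: [[-0.469, 0.883, 0.001], [0.883, 0.469, -0.001], [-0.001, 0.0, -1.0]]
force: [-3.6, 2.3, 7.0]
gripper_width: 0.135
gripper_force: 44.1
clock: 12.8
position: [0.4981, -0.2525, 0.1305]
ee_rot: [[-0.469, 0.883, 0.0], [0.883, 0.469, -0.0], [-0.0, 0.0, -1.0]]
force: [-3.2, 2.1, 4.5]
gripper_width: 0.134
gripper_force: 43.9
clock: 12.88
position: [0.4981, -0.2525, 0.1305]
ee_rot: [[-0.469, 0.883, 0.0], [0.883, 0.469, -0.0], [-0.0, 0.0, -1.0]]
force: [-3.0, 2.3, 6.0]
gripper_width: 0.136
gripper_force: 43.9
```

```bash
python3 -m crank '[[0,0,-0.001,0,0,0,1],[0,0,-0.0005,0,0,0,1],[0,0,0,0,0,0,1],[0,0,0,0,0,0,1]]'
python3 -m crank '[[0.0015,0,0,0,0,0,1],[0.0025,0,0,0,0,0,1],[0.0025,0,0,0,0,0,1],[0.0025,0,0,0,0,0,1],[0.0025,0,0,0,0,0,1]]'
```

```text
clock: 13.22
position: [0.4981, -0.2525, 0.1305]
ee_rot: [[-0.469, 0.883, -0.0], [0.883, 0.469, -0.0], [-0.0, -0.0, -1.0]]
force: [-2.0, 0.7, 4.2]
gripper_width: 0.139
gripper_force: 43.8
clock: 13.63
position: [0.4965, -0.2488, 0.1305]
ee_rot: [[-0.468, 0.884, 0.002], [0.884, 0.468, -0.001], [-0.002, 0.001, -1.0]]
force: [1.5, -2.8, 2.0]
gripper_width: 0.133
gripper_force: 43.4
```

```bash
python3 -m crank '[[0.0025,0,-0.0007,0,0,0,1],[0.003,0,0,0,0,0,1],[0.003,0,0,0,0,0,1],[0.003,0,0,0,0,0,1],[0.003,0,0,0,0,0,1]]'
python3 -m crank '[[0.003,0,0,0,0,0,1],[0.003,0,0,0,0,0,1],[0.003,0,0,0,0,0,1],[0.003,0,0,0,0,0,1],[0.003,0,0,0,0,0,1]]'
python3 -m crank '[[0.003,0,0,0,0,0,1],[0.003,0,0,0,0,0,1],[0.003,0,0,0,0,0,1],[0.003,0,0,0,0,0,1]]'
```

```text
clock: 14.05
position: [0.4931, -0.2431, 0.1305]
ee_rot: [[-0.469, 0.883, -0.0], [0.883, 0.469, 0.0], [0.0, -0.0, -1.0]]
force: [0.5, -0.4, -0.8]
gripper_width: 0.133
gripper_force: 42.9
clock: 14.47
position: [0.4902, -0.2378, 0.1305]
ee_rot: [[-0.469, 0.883, -0.0], [0.883, 0.469, 0.0], [0.0, -0.0, -1.0]]
force: [1.7, -2.2, -1.4]
gripper_width: 0.134
gripper_force: 43.3
clock: 14.8
position: [0.488, -0.2335, 0.1305]
ee_rot: [[-0.469, 0.883, -0.0], [0.883, 0.469, 0.0], [0.0, -0.0, -1.0]]
force: [0.2, -2.3, 1.7]
gripper_width: 0.133
gripper_force: 43.2
```

```bash
python3 -m crank '[[0.001,0,0,0,0,0,1],[0.001,0,0,0,0,0,1]]'
python3 -m crank '[[0.001,0,0,0,0,0,1],[0.001,0,0,0,0,0,1]]'
```

```text
clock: 14.97
position: [0.4876, -0.2328, 0.1305]
ee_rot: [[-0.469, 0.883, -0.0], [0.883, 0.469, 0.0], [0.0, -0.0, -1.0]]
force: [1.4, -1.6, 0.0]
gripper_width: 0.135
gripper_force: 43.1
clock: 15.13
position: [0.4873, -0.2322, 0.1305]
ee_rot: [[-0.469, 0.883, -0.0], [0.883, 0.469, 0.0], [0.0, -0.0, -1.0]]
force: [0.2, -0.9, -1.1]
gripper_width: 0.134
gripper_force: 43.0
```

```bash
python3 -m crank '[[0.001,0,0,0,0,0,1],[0.001,0,0,0,0,0,1]]'
python3 -m crank '[[0.001,0,0,0,0,0,1],[0.001,0,0,0,0,0,1]]'
```

```text
clock: 15.3
position: [0.4869, -0.2315, 0.1305]
ee_rot: [[-0.468, 0.883, -0.0], [0.883, 0.468, 0.0], [0.0, -0.0, -1.0]]
force: [-0.2, -0.6, -2.2]
gripper_width: 0.134
gripper_force: 43.0
clock: 15.47
position: [0.4865, -0.2308, 0.1305]
ee_rot: [[-0.469, 0.883, -0.0], [0.883, 0.469, 0.0], [0.0, -0.0, -1.0]]
force: [0.1, -1.0, -0.8]
gripper_width: 0.137
gripper_force: 43.0
```

```bash
python3 -m crank '[[0.001,0,0,0,0,0,1],[0.001,0,0,0,0,0,1]]'
```

```text
clock: 15.63
position: [0.4861, -0.2301, 0.1305]
ee_rot: [[-0.469, 0.883, -0.0], [0.883, 0.469, 0.0], [0.0, -0.0, -1.0]]
force: [0.4, -0.4, -2.0]
gripper_width: 0.137
gripper_force: 43.0
```

```bash
python3 -m crank '[[0.001,0,0,0,0,0,1],[0.001,0,0,0,0,0,1]]'
python3 -m crank '[[0.001,0,0,0,0,0,1],[0.001,0,0,0,0,0,1]]'
```

```text
clock: 15.8
position: [0.4858, -0.2293, 0.1305]
ee_rot: [[-0.469, 0.883, -0.0], [0.883, 0.469, 0.0], [0.0, -0.0, -1.0]]
force: [-0.0, -0.1, -2.4]
gripper_width: 0.135
gripper_force: 43.0
clock: 15.97
position: [0.4854, -0.2286, 0.1305]
ee_rot: [[-0.469, 0.883, -0.0], [0.883, 0.469, 0.0], [0.0, -0.0, -1.0]]
force: [0.7, 0.3, -3.0]
gripper_width: 0.134
gripper_force: 42.9
```

```bash
python3 -m crank '[[0.001,0,0,0,0,0,1],[0.001,0,0,0,0,0,1]]'
```

```text
clock: 16.13
position: [0.4851, -0.2279, 0.1305]
ee_rot: [[-0.469, 0.883, -0.0], [0.883, 0.469, 0.0], [0.0, -0.0, -1.0]]
force: [-1.0, -0.3, -2.8]
gripper_width: 0.131
gripper_force: 42.9
```

```bash
python3 -m crank '[[0.001,0,0.0007,0,0,0,1],[0.001,0,0,0,0,0,1]]'
python3 -m crank '[[0.001,0,0,0,0,0,1],[0.001,0,0,0,0,0,1]]'
```

```text
clock: 16.3
position: [0.4849, -0.2275, 0.1305]
ee_rot: [[-0.469, 0.883, 0.0], [0.883, 0.469, -0.0], [-0.0, 0.0, -1.0]]
force: [-0.7, 0.6, -2.7]
gripper_width: 0.13
gripper_force: 42.9
clock: 16.47
position: [0.4845, -0.2267, 0.1305]
ee_rot: [[-0.468, 0.883, 0.0], [0.883, 0.468, -0.0], [-0.0, 0.0, -1.0]]
force: [-0.8, -0.2, -2.0]
gripper_width: 0.135
gripper_force: 43.0
```

```bash
python3 -m crank '[[0.001,0,0,0,0,0,1],[0.001,0,0,0,0,0,1]]'
```

```text
clock: 16.63
position: [0.4841, -0.226, 0.1305]
ee_rot: [[-0.469, 0.883, 0.0], [0.883, 0.469, -0.0], [-0.0, 0.0, -1.0]]
force: [0.4, -0.3, -1.2]
gripper_width: 0.132
gripper_force: 43.0
```

```bash
python3 -m crank '[[0.001,0,0.0005,0,0,0,1],[0.001,0,0,0,0,0,1]]'
python3 -m crank '[[0.001,0,0,0,0,0,1],[0.001,0,0,0,0,0,1]]'
```

```text
clock: 16.8
position: [0.4839, -0.2255, 0.1305]
ee_rot: [[-0.468, 0.883, 0.001], [0.883, 0.468, -0.001], [-0.001, 0.0, -1.0]]
force: [0.8, -1.8, -1.6]
gripper_width: 0.137
gripper_force: 43.0
clock: 16.97
position: [0.4835, -0.2247, 0.1305]
ee_rot: [[-0.468, 0.883, 0.001], [0.883, 0.468, -0.001], [-0.001, 0.0, -1.0]]
force: [0.5, -2.4, -0.2]
gripper_width: 0.131
gripper_force: 43.0
```

```bash
python3 -m crank '[[0.001,0,0,0,0,0,1],[0.001,0,0,0,0,0,1]]'
```

```text
clock: 17.13
position: [0.4831, -0.224, 0.1305]
ee_rot: [[-0.469, 0.883, 0.001], [0.883, 0.469, -0.001], [-0.001, 0.0, -1.0]]
force: [0.2, -1.4, -0.2]
gripper_width: 0.136
gripper_force: 43.0
```

Axial friction is about 1 N, with 32 mm travelled. Continuing.

```bash
python3 -m crank '[[0.001,0,0,0,0,0,1],[0.001,0,0,0,0,0,1]]'
python3 -m crank '[[0.001,0,0,0,0,0,1],[0.001,0,0,0,0,0,1]]'
```

```text
clock: 17.3
position: [0.4828, -0.2233, 0.1305]
ee_rot: [[-0.469, 0.883, 0.001], [0.883, 0.469, -0.001], [-0.001, 0.0, -1.0]]
force: [0.1, -1.5, 0.0]
gripper_width: 0.137
gripper_force: 43.0
clock: 17.47
position: [0.4824, -0.2226, 0.1305]
ee_rot: [[-0.469, 0.883, 0.001], [0.883, 0.469, -0.001], [-0.001, 0.0, -1.0]]
force: [0.7, -1.4, 0.6]
gripper_width: 0.136
gripper_force: 43.1
```

```bash
python3 -m crank '[[0.001,0,0,0,0,0,1],[0.001,0,0,0,0,0,1]]'
```

```text
clock: 17.63
position: [0.482, -0.2219, 0.1305]
ee_rot: [[-0.469, 0.883, 0.001], [0.883, 0.469, -0.001], [-0.001, 0.0, -1.0]]
force: [1.5, -2.3, 1.3]
gripper_width: 0.136
gripper_force: 43.1
```

```bash
python3 -m crank '[[0.001,0,-0.0004,0,0,0,1],[0.001,0,0,0,0,0,1]]'
python3 -m crank '[[0.001,0,0,0,0,0,1],[0.001,0,0,0,0,0,1]]'
```

```text
clock: 17.8
position: [0.4815, -0.221, 0.1305]
ee_rot: [[-0.469, 0.883, 0.0], [0.883, 0.469, -0.0], [-0.0, 0.0, -1.0]]
force: [1.2, -2.0, -0.0]
gripper_width: 0.133
gripper_force: 43.1
clock: 17.97
position: [0.4811, -0.2204, 0.1305]
ee_rot: [[-0.469, 0.883, 0.0], [0.883, 0.469, -0.0], [-0.0, 0.0, -1.0]]
force: [1.1, -1.8, 0.7]
gripper_width: 0.134
gripper_force: 43.1
```

```bash
python3 -m crank '[[0.001,0,0,0,0,0,1],[0.001,0,0,0,0,0,1]]'
```

```text
clock: 18.13
position: [0.4807, -0.2197, 0.1305]
ee_rot: [[-0.469, 0.883, 0.0], [0.883, 0.469, -0.0], [-0.0, 0.0, -1.0]]
force: [1.3, -2.8, 0.9]
gripper_width: 0.133
gripper_force: 43.1
```

```bash
python3 -m crank '[[0.001,0,-0.0004,0,0,0,1],[0.001,0,0,0,0,0,1]]'
python3 -m crank '[[0.001,0,0,0,0,0,1],[0.001,0,0,0,0,0,1]]'
```

```text
clock: 18.3
position: [0.4805, -0.2192, 0.1306]
ee_rot: [[-0.469, 0.883, 0.001], [0.883, 0.469, -0.001], [-0.001, 0.0, -1.0]]
force: [1.6, -2.9, -0.1]
gripper_width: 0.131
gripper_force: 43.1
clock: 18.47
position: [0.4803, -0.219, 0.1307]
ee_rot: [[-0.468, 0.884, 0.001], [0.884, 0.468, -0.002], [-0.002, 0.0, -1.0]]
force: [4.4, -5.9, -0.9]
gripper_width: 0.136
gripper_force: 43.1
```

```bash
python3 -m crank '[[0.001,0,0,0,0,0,1],[0.001,0,0,0,0,0,1]]'
```

```text
clock: 18.63
position: [0.4803, -0.2189, 0.1309]
ee_rot: [[-0.468, 0.884, 0.002], [0.884, 0.468, -0.004], [-0.004, 0.0, -1.0]]
force: [3.1, -6.5, -1.2]
gripper_width: 0.135
gripper_force: 43.1
```

Contact with the stop is at about 6 N. I'll hold, keeping it seated.

```bash
python3 -m crank '[[0,0,0.001,0,0,0,1],[0,0,0,0,0,0,1],[0,0,0,0,0,0,1],[0,0,0,0,0,0,1]]'
```

```text
clock: 18.97
position: [0.4803, -0.2189, 0.1308]
ee_rot: [[-0.468, 0.884, 0.002], [0.884, 0.468, -0.004], [-0.004, 0.0, -1.0]]
force: [3.0, -5.9, -0.1]
gripper_width: 0.136
gripper_force: 43.2
```

```bash
python3 -m crank '[[0,0,0.001,0,0,0,1],[0,0,0,0,0,0,1],[0,0,0,0,0,0,1],[0,0,0,0,0,0,1]]'
python3 -m crank '[[-0.001,0,0,0,0,0,1],[-0.001,0,0,0,0,0,1],[0,0,0,0,0,0,1]]'
```

```text
clock: 19.3
position: [0.4803, -0.219, 0.1307]
ee_rot: [[-0.468, 0.884, 0.003], [0.884, 0.468, -0.004], [-0.004, 0.001, -1.0]]
force: [2.2, -4.7, 0.9]
gripper_width: 0.133
gripper_force: 43.4
clock: 19.55
position: [0.4804, -0.2191, 0.1306]
ee_rot: [[-0.468, 0.884, 0.002], [0.884, 0.468, -0.002], [-0.003, 0.0, -1.0]]
force: [1.6, -5.1, 3.6]
gripper_width: 0.136
gripper_force: 43.4
```

```bash
python3 -m crank '[[-0.001,0,-0.001,0,0,0,1],[-0.0005,0,-0.0005,0,0,0,1],[0,0,0,0,0,0,1],[0,0,0,0,0,0,1]]'
python3 -m crank '[[0,0,0,0,0,0,0.68],[0,0,0,0,0,0,0.6],[0,0,0,0,0,0,0.5],[0,0,0,0,0,0,0.4],[0,0,0,0,0,0,0.2],[0,0,0,0,0,0,0],[0,0,0,0,0,0,0],[0,0,0,0,0,0,0]]' 20
```

```text
clock: 19.88
position: [0.4804, -0.2191, 0.1306]
ee_rot: [[-0.468, 0.883, 0.001], [0.883, 0.468, -0.001], [-0.001, 0.0, -1.0]]
force: [2.1, -3.6, 1.3]
gripper_width: 0.137
gripper_force: 43.3
clock: 20.55
position: [0.4801, -0.2186, 0.1303]
ee_rot: [[-0.469, 0.883, -0.0], [0.883, 0.469, 0.0], [0.0, -0.0, -1.0]]
force: [-0.2, 0.8, -0.5]
gripper_width: 0.498
gripper_force: 0.0
```

Released. I'll retreat straight up and look.

```bash
python3 -m crank '[[0,0,-0.02,0,0,0,0],[0,0,-0.03,0,0,0,0],[0,0,-0.04,0,0,0,0],[0,0,-0.05,0,0,0,0],[0,0,-0.06,0,0,0,0],[0,0,-0.06,0,0,0,0],[0,0,-0.06,0,0,0,0],[0,0,-0.04,0,0,0,0],[0,0,0,0,0,0,0],[0,0,0,0,0,0,0]]'
python3 - <<'E'
from h import *
s,im=wrist('w4',(220,20,420,340),1.8)
T=im["T"]
Rt=T[:3,:3]@im["T_tool_cam"][:3,:3].T;o=T[:3,3]-Rt@im["T_tool_cam"][:3,3]
v,u=np.mgrid[0:480,0:640]
p=cv2.undistortPoints(np.stack([u,v],-1).reshape(-1,1,2).astype(float),im["intrinsics"],im["distortion"]).reshape(-1,2)
P=(np.c_[p,np.ones(len(p))]*im["depth"].reshape(-1,1))@T[:3,:3].T+T[:3,3]
t=(P-o)@Rt
for x in range(-30,100,8):
    k=(abs(t[:,0]-x/1000)<.004)&(abs(t[:,1])<.006)&(P[:,2]>.085)&(P[:,2]<.2);print(x,k.sum(),(np.median(P[k,2])*1000).round(1) if k.any() else '')
E
```

```text
clock: 21.38
position: [0.4807, -0.219, 0.2764]
ee_rot: [[-0.468, 0.883, 0.003], [0.883, 0.468, -0.002], [-0.003, 0.002, -1.0]]
force: [0.2, -0.6, -0.9]
gripper_width: 0.5
gripper_force: 0.0
-30 35 97.4
-22 8 97.4
-14 74 148.4
-6 143 148.9
2 146 148.7
10 153 149.0
18 309 134.1
26 127 97.3
34 112 105.4
42 125 105.1
50 140 105.0
58 136 105.2
66 126 105.8
74 138 107.1
82 132 99.5
90 128 99.2
98 139 99.1
```

View pics/w4.png

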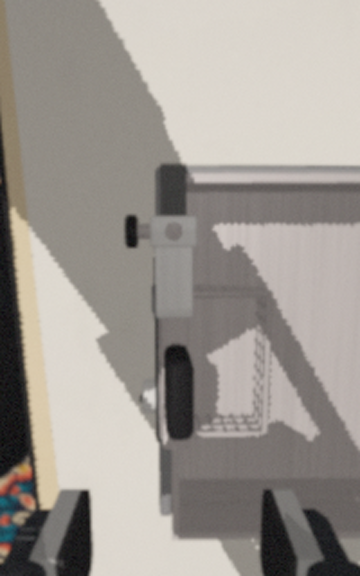

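The basket hangs level inside the bath, with its lip under the finger at about (316,175). The bridge top is at about 97.5 mm, so it is fully down on the rim, and the gripper is clear.

```bash
python3 -c "
from cell import bot
print(bot.sign_off())"
```

```text
the job is handed in; nothing more can be done
None
```

The job is handed in: the steel basket hangs level on the near rim, with its lip under the clamp's finger. I pressed it down at about 9 N, slid it until it pressed the stop at about 6 N, held it there about a second, and let go at about 20 s.

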